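# Change the shared kitchen circuit over from the kettle to the washing machine

### The job

The white changeover box on the worktop lets only one appliance draw power at a time: the lever with the ball knob (kettle) is on, and its notched disc locks the lever with the flat paddle (washing machine) off. Throw the ball lever fully off, so that it points to the front of the box (the long side away from the cable glands), and then throw the paddle lever fully on, a quarter turn clockwise from above.

Things in the scene. Friction and masses are not known exactly. Their poses are not given: they have to be found in the camera images.
- ball_lever (a joint): Angle of the lever with the ball knob about its upright axle, rad: 0 = off (arm points to the front long side of the box, away from the cable glands), growing clockwise seen from above to 1.57 = on (arm points along the box to its left-hand end as seen from its front). Rigid stops at 0 and 1.57. It starts on. It stays where it is left; moving it takes 2 to 4 N at the knob. Either lever may be the left or the right one of the two.
- paddle_lever (a joint): The same for the lever with the flat paddle: 0 = off, 1.57 = on, clockwise from above, same stops and stiffness. It starts off. The interlock: each axle carries a steel disc of 72 mm radius with two sides cut away, the axles are 130 mm apart, so a lever can be turned beyond about 0.35 rad only while the other is within about 0.3 rad of off; otherwise the discs meet and it is blocked.
- ball_grip (a point): Centre of the ball knob: a black ball 28 mm in diameter on an 11 mm upright steel pin at the end of the lever arm, 87 mm above the worktop (ball from 73 to 101 mm; the flat arm below ends at 59 mm, the box top is at 42 mm; the axle end is at 65 mm). This frame turns with the lever: z up, its +x points from the knob to the axle, which is 62 mm away.
- paddle_grip (a point): Centre of the paddle, 87 mm above the worktop: an upright black flat grip, 34 mm along the arm, 12 mm thick across it, standing from 58 to 102 mm above the worktop at the end of the lever arm. This frame turns with the lever: z up, its +x points from the paddle to its axle, which is 62 mm away. The box is 285 x 155 x 42 mm and fixed.

How it is judged:
By the outcome, as a careful person would: the job done as asked, in the order asked, and still so for the second after the job is handed in, with the robot touching nothing.
It also fails if it takes over 45 s, if anything falls off the work surface, if the arm or the gripper's body presses on something with over 40 N, if the wrist force passes 120 N, or if a joint passes its speed limit or range.

### The arm

A 6-joint arm with a two-finger parallel gripper is mounted at the origin on a cart in front of the work surface, level with it; the furniture and walls round the work are solid. World frame = base frame: x ahead of the robot, y to its left, z up, the work surface at z = 0. Lengths are in m, angles in degrees, forces in N, time in s.
With the tool pointing down it reaches from about 0.35 to 0.875 m from the base axis. Payload 4.2 kg.
Tool frame: the origin (TCP) lies on the centre line of the jaws, within the pads' length; the fingertips stand 11 mm ahead of it and the grasp point (between the pads) lies 8 mm behind it; z points along the fingers, y is the line along which they close (so a half turn about z gives the same grasp; the last joint's range is limited). The gripper opens to 87 mm and grips with 3 to 60 N. Pads are 19 mm wide; open, the fingers measure 117 mm over their backs; the gripper's body (75 mm by 190 mm) begins 51 mm behind the grasp point.
Start: joints at [-57.491, 22.042, 0.453, 0, -68.411, -14.817], TCP at [0.19, -0.595, 0.234] pointing down, gripper open.
Joint ranges: [-179.83, 179.83], [-69.29, 118.12], [-61.27, 80.66], [-181.25, 117.63], [-171.15, -9.14], [-177.46, 177.46]. Speed limits (degrees/s): [159.86, 159.86, 180, 180, 180, 180].

### API

Orientations are given as a 3x3 rotation matrix whose columns are the frame's x, y, z axes.
In Python, from station import r gives the robot as it stands.
- The arm moves only by the tool servo_tool, never from a script. Its argument "commands" is a list that holds one entry, the list of rows, each a list of 7 numbers: the closure, from 0 (fully open) to 1 (shut), then the shift along the tool's x, y, z in mm, then the turn, a rotation vector about the tool's x, y, z in rad. In form: [[[claw, x, y, z, ax, ay, az], ...]]. A call has exactly 5 rows; each row is the pose to reach, as a shift and turn from the pose commanded when the call began, along the tool's axes at that moment; what a row does not reach only later rows make up. A row lasts 1/10 s, in which the tool goes at most 50 mm and 8.59 degrees, less where a joint would pass 70% of its speed; a pose out of reach is approached as far as the arm can. A call with a gripper value outside its range is refused whole. The fingers move at their own pace and stop on an object; the grip force is fixed at half the most. Time passes only in rows, so rows that repeat a pose let the fingers close, or fill a call up. It gives the time, the measured TCP pose, the force, the opening and the grip force at its end, in the units of the state.
- r.sense(): the state, without advancing time (a new reading comes with each control period).
- r.capture(name): name is "scene" or "top" or "wrist"; returns a dict with "pixels" (420x560x3 uint8, red, green, blue), "camera_matrix" (3x3 intrinsics, pixels), "R" (3x3) and "t" (3): a world point X has camera coordinates R X + t. Camera axes: x right, y down, z forward; pixel columns grow to the right and rows downward; lengths in m; the calibration is good to about 2 mm. A picture is of the moment at which its call begins. There is no depth.
- r.finish_job(): hands the job in; it is judged then, once.
The state is a dict: "time_s": time; "joints": joint angles; "joint_velocities": joint speeds; "effort": joint torques, N m; "tcp_pos": TCP position; "ee_rot": TCP orientation; "wrist_force": force on the tool from outside, world axes, zero at the start; "moment": the same for the moment, N m; "gripper_width": opening from 0.0 (shut) to 1.0 (fully open); "gripper_force": force on a finger pad.
Only numpy, scipy, OpenCV 4.12 (cv2) and the standard library are available. Lean on these libraries where they do the work, as an engineer would, in place of code of your own. Each camera call takes 0.05 s, during which the arm holds its last target. There are 200 camera calls.

## Working session

There is one attempt and no reset: what is moved stays moved. The work goes in short steps, Python scripts to look and compute and a tool call to move; the robot and the scene stay as the last step left them, time stands still between calls to the robot, and variables do not carry over. Pictures are saved under pics/ and viewed, at most 10 in all, crops included, and the job is handed in when it is done.

Besides the shell and the picture viewer there is one more tool, called after "Call:" as name(argument=value, ...) on one line, values as JSON. servo_tool: Moves the arm, as the interface text tells. Its arguments: {"type":"object","properties":{"commands":{"type":"array","items":{"type":"array","items":{"type":"array","items":{"type":"number"}}}}},"required":["commands"]}

```bash
mkdir -p pics; ls
python3 - <<'E'
from station import r
import cv2,numpy as np
a=[]
for n in ["top","scene"]:
    c=r.capture(n); cv2.imwrite(f"pics/{n}0.png",c["pixels"][:,:,::-1]); np.savez(f"{n}0.npz",**c)
    print(n,np.round(-c["R"].T@c["t"],3),np.round(c["R"],2).tolist())
s=r.sense();print(s["time_s"],s["tcp_pos"],np.round(s["ee_rot"],3))
E
```

```text
pics
top [ 0.38  -0.2    0.958] [[-0.0, -1.0, -0.04], [-0.99, 0.01, -0.16], [0.16, 0.04, -0.99]]
scene [-0.071 -0.491  0.622] [[0.48, -0.88, 0.0], [-0.53, -0.29, -0.8], [0.7, 0.38, -0.6]]
0.1 [ 0.18978869 -0.59492579  0.232562  ] [[-0.953 -0.304 -0.001]
 [-0.304  0.953  0.002]
 [ 0.     0.002 -1.   ]]
```

View pics/top0.png

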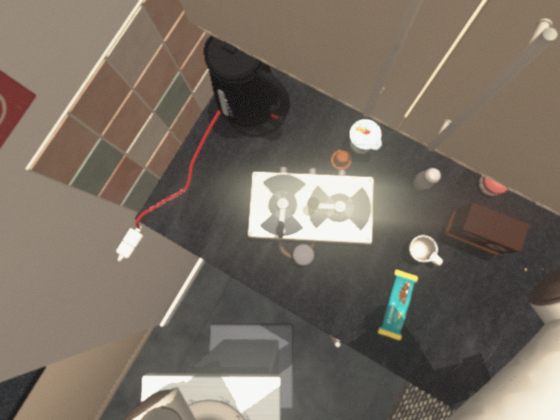

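View pics/scene0.png

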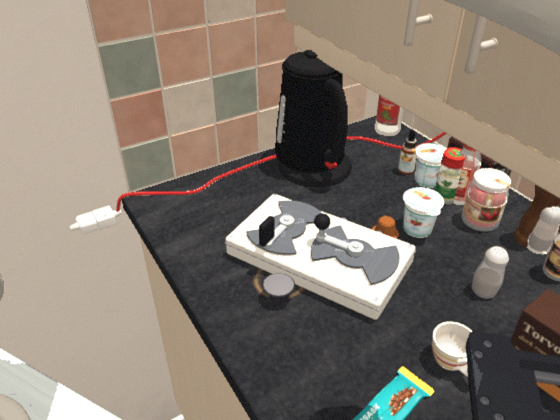

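The top view shows the box at about (312,208), its front facing down. The paddle lever is the left one: axle (283,204), paddle near (281,230). The ball lever is the right one: axle (341,207), ball near (313,203). I'll measure both from crops.

```bash
cat > h.py <<'E'
import numpy as np,cv2
def ray(c,u,v,z):
    C=-c["R"].T@c["t"]; d=c["R"].T@np.linalg.inv(c["camera_matrix"])@np.array([u,v,1.])
    return C+d*(z-C[2])/d[2]
def tri(cs,uvs):
    P=[c["camera_matrix"]@np.c_[c["R"],c["t"]] for c in cs]
    X=cv2.triangulatePoints(P[0],P[1],np.array(uvs[0],float),np.array(uvs[1],float)); return (X[:3]/X[3]).ravel()
E
python3 - <<'E'
from h import *
t=np.load("top0.npz");s=np.load("scene0.npz")
m=(t["pixels"].min(2)>170).astype(np.uint8); m=cv2.morphologyEx(m,cv2.MORPH_CLOSE,np.ones((15,15)))
cs,_=cv2.findContours(m,0,2)
for c in cs:
    if cv2.pointPolygonTest(c,(260,215),False)>=0:
        b=cv2.boxPoints(cv2.minAreaRect(c)); Q=np.array([ray(t,*p,.042) for p in b])[:,:2];print(b.tolist(),Q.round(3).tolist(),np.linalg.norm(np.diff(Q,axis=0),axis=1))
print("tri ball",tri([t,s],[(313,203),(322,221)]),"paddle",tri([t,s],[(281,230),(266,231)]))
print("axL",ray(t,283,204,.065),ray(s,288,220,.065),"axR",ray(t,341,207,.065),ray(s,357,247,.065))
print("ball",ray(t,313,203,.087),ray(s,322,221,.087),"pad",ray(t,281,230,.087),ray(s,266,231,.087))
A=cv2.resize(t["pixels"][165:255,240:385],None,fx=5,fy=5,interpolation=2)
B=cv2.resize(s["pixels"][190:310,220:420],None,fx=3.6,fy=3.6,interpolation=2)
cv2.imwrite("pics/a1.png",A[:,:,::-1]);cv2.imwrite("pics/b1.png",B[:,:,::-1])
E
```

```text
[[247.65863037109375, 235.80348205566406], [251.79998779296875, 165.40000915527344], [375.137939453125, 172.65516662597656], [370.99658203125, 243.0586395263672]] [[0.47, -0.087], [0.637, -0.094], [0.617, -0.384], [0.452, -0.368]] [0.16771264 0.29021055 0.16518105]
tri ball [ 0.53704062 -0.23583531  0.08898571] paddle [ 0.47802758 -0.16463907  0.08269508]
axL [ 0.53964657 -0.16898234  0.065     ] [ 0.53902295 -0.17214678  0.065     ] axR [ 0.53182487 -0.29981999  0.065     ] [ 0.53120978 -0.30148861  0.065     ]
ball [ 0.53747032 -0.23604247  0.087     ] [ 0.53925392 -0.23481688  0.087     ] pad [ 0.47784678 -0.1652927   0.087     ] [ 0.47345769 -0.16696129  0.087     ]
```

View pics/a1.png

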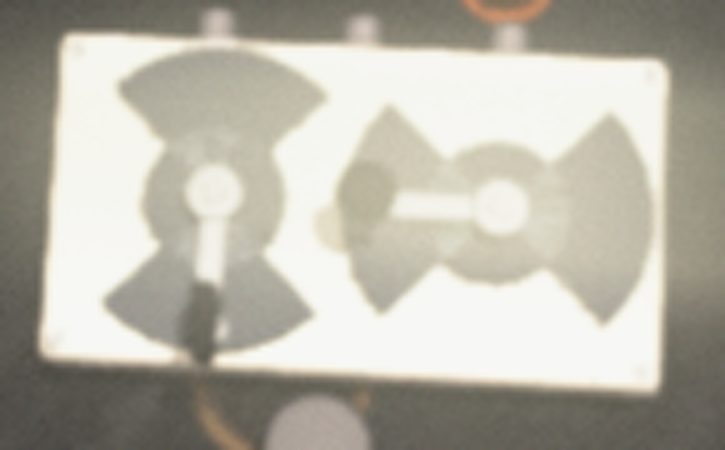

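View pics/b1.png

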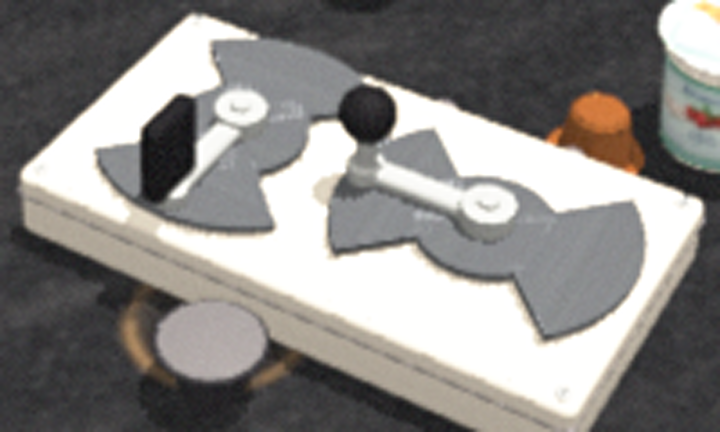

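The crops give, in full-image pixels, top view: left axle (282.8,203.2), ball (313.4,203), right axle (339.6,206.6). In the scene view they are (286.7,219.4), (321.9,221.4) and (355.6,246.9). A grey-topped object stands in front of the box, at top (303,254) and scene (279,285). Next I'll check clearances to it, the kettle and the cabinet.

Run:
```python
from h import *
t=np.load("top0.npz");s=np.load("scene0.npz")
T=lambda a,b:tri([t,s],[a,b]).round(3)
print("axL",T((282.8,203.2),(286.7,219.4)),"axR",T((339.6,206.6),(355.6,246.9)),"ball",T((313.4,203),(321.9,221.4)))
print("grey",T((303.5,255),(279,285)),"cab corner",T((190,18),(293,42)))
print("kettle base front",ray(s,308,180,0),ray(s,275,160,0),ray(s,345,170,0),"kettle top",T((232,52),(311,57)))
print("cabline at z .5:",ray(t,190,18,.5),ray(t,560,178,.5), "z.4",ray(t,190,18,.4))
```

```text
axL [ 0.542 -0.168  0.063] axR [ 0.534 -0.298  0.062] ball [ 0.537 -0.236  0.088]
grey [ 0.426 -0.216  0.031] cab corner [0.896 0.01  0.229]
kettle base front [ 0.74912766 -0.10910053  0.        ] [ 0.78449883 -0.00955691  0.        ] [ 0.82201215 -0.16280743  0.        ] kettle top [ 0.81  -0.077  0.242]
cabline at z .5: [ 0.70272617 -0.06590754  0.5       ] [ 0.48970557 -0.50111517  0.5       ] z.4 [ 0.77322738 -0.03670775  0.4       ]
```

Call:
servo_tool(commands=[[[0.3, -44, 24, 0, 0, 0, 0], [0.3, -88, 47, 0, 0, 0, 0], [0.3, -132, 71, 0, 0, 0, 0], [0.3, -176, 95, 0, 0, 0, 0], [0.35, -220, 118, 0, 0, 0, 0]]])

```text
time_s: 0.6
tcp_pos: [0.3645, -0.4143, 0.2332]
ee_rot: [[-0.953, -0.304, -0.0], [-0.304, 0.953, 0.001], [0.0, 0.001, -1.0]]
wrist_force: [1.0, -0.2, 0.2]
gripper_width: 0.691
gripper_force: 0.0
```

Call:
servo_tool(commands=[[[0.4, -44, 24, 0, 0, 0, 0], [0.4, -88, 47, 0, 0, 0, 0], [0.4, -132, 71, 0, 0, 0, 0], [0.4, -176, 95, 10, 0, 0, 0], [0.4, -220, 119, 20, 0, 0, 0]]])

```text
time_s: 1.1
tcp_pos: [0.5366, -0.2357, 0.2138]
ee_rot: [[-0.953, -0.304, 0.0], [-0.304, 0.953, 0.0], [-0.0, -0.0, -1.0]]
wrist_force: [1.5, -1.5, -0.2]
gripper_width: 0.6
gripper_force: 0.0
```

Call:
servo_tool(commands=[[[0.4, 0, 0, 15, 0, 0, 0], [0.4, 0, 0, 30, 0, 0, 0], [0.4, 0, 0, 45, 0, 0, 0], [0.4, 0, 0, 60, 0, 0, 0], [0.4, 0, 0, 60, 0, 0, 0]]])

```text
time_s: 1.6
tcp_pos: [0.5338, -0.237, 0.1513]
ee_rot: [[-0.953, -0.304, -0.006], [-0.304, 0.953, 0.002], [0.005, 0.003, -1.0]]
wrist_force: [-0.9, -0.0, 0.3]
gripper_width: 0.599
gripper_force: 0.0
```

Run:
```python
from station import r
from h import *
c=r.capture("wrist"); cv2.imwrite("pics/w1.png",c["pixels"][:,:,::-1]); np.savez("w1.npz",**c)
s=r.sense();print(s["time_s"],s["tcp_pos"],s["gripper_width"],np.round(s["ee_rot"],3).tolist())
g=cv2.cvtColor(c["pixels"],6)
for X in [(.537,-.236,.087),(.542,-.168,.065),(.534,-.298,.065),tuple(s["tcp_pos"])]:
    p=c["camera_matrix"]@(c["R"]@np.array(X)+c["t"]);print((p[:2]/p[2]).round(1))
```

```text
1.65 [ 0.53474534 -0.23738817  0.15280496] 0.5956194048775945 [[-0.953, -0.304, -0.003], [-0.304, 0.953, 0.001], [0.003, 0.001, -1.0]]
[274.2 234.2]
[355.9 255.1]
[194.5 196. ]
[273.8 275.3]
```

View pics/w1.png

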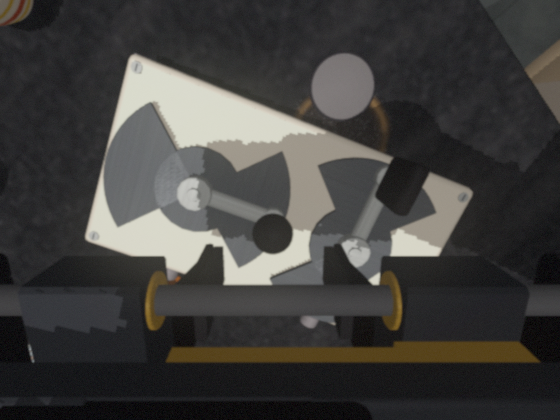

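The wrist view puts the ball at (272,234), against (274,234) predicted, and both axles also agree to 2–3 px. I'll go down and grip.

Call:
servo_tool(commands=[[[0.4, -1, 0, 20, 0, 0, 0], [0.4, -1, 0, 40, 0, 0, 0], [0.4, -1, 0, 60, 0, 0, 0], [0.4, -1, 0, 71, 0, 0, 0], [0.4, -1, 0, 71, 0, 0, 0]]])

```text
time_s: 2.15
tcp_pos: [0.5359, -0.2372, 0.0821]
ee_rot: [[-0.953, -0.304, -0.002], [-0.304, 0.953, 0.0], [0.002, 0.001, -1.0]]
wrist_force: [0.5, -0.7, -0.3]
gripper_width: 0.595
gripper_force: 0.0
```

Call:
servo_tool(commands=[[[0.6, 0, 0, 0, 0, 0, 0], [0.8, 0, 0, 0, 0, 0, 0], [0.8, 0, 0, 0, 0, 0, 0], [0.8, 0, 0, 0, 0, 0, 0], [0.8, 0, 0, 0, 0, 0, 0]]])

```text
time_s: 2.65
tcp_pos: [0.5366, -0.2365, 0.0837]
ee_rot: [[-0.953, -0.304, 0.001], [-0.304, 0.953, 0.001], [-0.001, 0.001, -1.0]]
wrist_force: [-0.9, 5.3, 3.5]
gripper_width: 0.301
gripper_force: 30.0
```

Run:
```python
import numpy as np
R=np.array([[-.953,-.304],[-.304,.953]]).T
a=np.array([.534,-.2985]);L=.062
f=lambda d:a+L*np.array([np.cos(np.radians(d)),np.sin(np.radians(d))])
p0=f(86.7)
for d in (86.7,80,70,60,50,40,30,20,10,0,-3): 
    e=f(86.7+86.7+3.3-d) ; print(round(90-d,1),e.round(3),(R@(e-p0)*1000).round(1))
```

```text
3.3 [ 0.534 -0.236] [3.4 1.2]
10 [ 0.527 -0.237] [10.4  3. ]
20 [ 0.516 -0.239] [21.1  4.1]
30 [ 0.506 -0.243] [31.9  3.4]
40 [ 0.497 -0.249] [42.4  0.7]
50 [ 0.489 -0.256] [52.3 -3.7]
60 [ 0.482 -0.264] [61.3 -9.7]
70 [ 0.477 -0.274] [ 69.  -17.2]
80 [ 0.474 -0.284] [ 75.4 -26. ]
90 [ 0.472 -0.295] [ 80.1 -35.7]
93 [ 0.472 -0.298] [ 81.2 -38.7]
```

Call:
servo_tool(commands=[[[0.8, 10, 3, 0, 0, 0, 0], [0.8, 21, 4, 0, 0, 0, 0], [0.8, 32, 3, 0, 0, 0, 0], [0.8, 42, 1, 0, 0, 0, 0], [0.8, 52, -4, 0, 0, 0, 0]]])

```text
time_s: 3.15
tcp_pos: [0.4864, -0.2528, 0.0835]
ee_rot: [[-0.952, -0.306, -0.004], [-0.306, 0.952, 0.005], [0.002, 0.006, -1.0]]
wrist_force: [-7.6, 20.7, 13.9]
gripper_width: 0.297
gripper_force: 30.0
```

Call:
servo_tool(commands=[[[0.8, 9, -6, 0, 0, 0, 0], [0.8, 17, -13, 0, 0, 0, 0], [0.8, 23, -22, 0, 0, 0, 0], [0.8, 28, -32, 0, 0, 0, 0], [0.8, 29, -36, 0, 0, 0, 0]]])

```text
time_s: 3.65
tcp_pos: [0.456, -0.297, 0.0827]
ee_rot: [[-0.953, -0.303, -0.034], [-0.303, 0.953, 0.01], [0.029, 0.02, -0.999]]
wrist_force: [-30.2, 8.1, 26.9]
gripper_width: 0.207
gripper_force: 24.0
```

Run:
```python
from station import r
from h import *
c=r.capture("top");d=r.capture("scene")
A=cv2.resize(c["pixels"][165:265,240:385],(580,400),interpolation=2)
B=cv2.resize(d["pixels"][150:310,220:420],(500,400),interpolation=2)
cv2.imwrite("pics/c2.png",np.vstack([cv2.resize(A,(400,276)),cv2.resize(B,(400,320))])[:,:,::-1])
s=r.sense();print(s["tcp_pos"],s["wrist_force"],s["gripper_width"])
```

```text
[ 0.45586666 -0.29751989  0.08270613] [-28.1761429    6.45671148  25.00825065] 0.20811299300267833
```

View pics/c2.png

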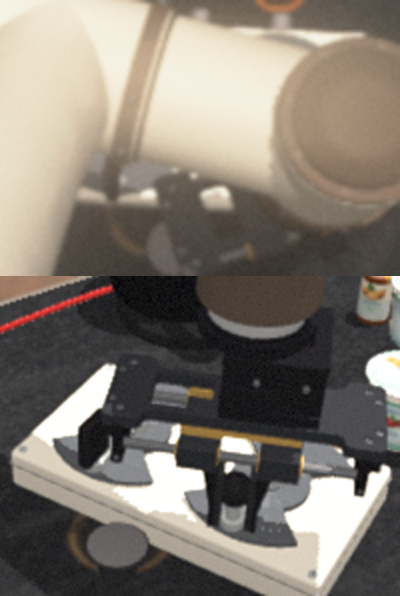

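The lever appears to point to the front, with the ball partly squeezed out of the pads. I'll open, rise and check with the wrist camera.

Call:
servo_tool(commands=[[[0.5, 0, 0, 0, 0, 0, 0], [0.3, 0, 0, 0, 0, 0, 0], [0.3, 0, 0, 0, 0, 0, 0], [0.3, 0, 0, -20, 0, 0, 0], [0.3, 0, 0, -50, 0, 0, 0]]])

```text
time_s: 4.25
tcp_pos: [0.4698, -0.2998, 0.1319]
ee_rot: [[-0.953, -0.304, -0.005], [-0.304, 0.953, 0.001], [0.004, 0.003, -1.0]]
wrist_force: [0.5, 0.4, -0.0]
gripper_width: 0.577
gripper_force: 0.0
```

Call:
servo_tool(commands=[[[0.5, 10, 10, -15, 0, 0, 0], [0.8, 20, 20, -30, 0, 0, 0], [1, 30, 40, -30, 0, 0, 0], [1, 30, 60, -30, 0, 0, 0], [1, 30, 60, -30, 0, 0, 0]]])

```text
time_s: 4.75
tcp_pos: [0.4235, -0.2509, 0.1635]
ee_rot: [[-0.952, -0.305, 0.0], [-0.305, 0.952, 0.0], [-0.0, -0.0, -1.0]]
wrist_force: [0.3, -0.3, -0.4]
gripper_width: 0.3
gripper_force: 0.0
```

Run:
```python
from station import r
from h import *
c=r.capture("wrist"); cv2.imwrite("pics/w2.png",c["pixels"][:,:,::-1]); np.savez("w2.npz",**c)
s=r.sense();print(s["time_s"],s["tcp_pos"],s["gripper_width"],s["wrist_force"],np.round(s["ee_rot"],3).tolist())
for X in [(.472,-.295,.087),(.542,-.168,.065),(.534,-.298,.065),(.48,-.165,.102)]:
    p=c["camera_matrix"]@(c["R"]@np.array(X)+c["t"]);print((p[:2]/p[2]).round(1))
```

```text
4.8 [ 0.42447258 -0.25165174  0.1635808 ] 0.25638799011647967 [ 0.22594421 -0.4552026  -0.00777137] [[-0.952, -0.305, 0.001], [-0.305, 0.952, -0.001], [-0.001, -0.001, -1.0]]
[198.3 264.9]
[321.8 361.3]
[182.6 315.5]
[361.3 331.8]
```

View pics/w2.png

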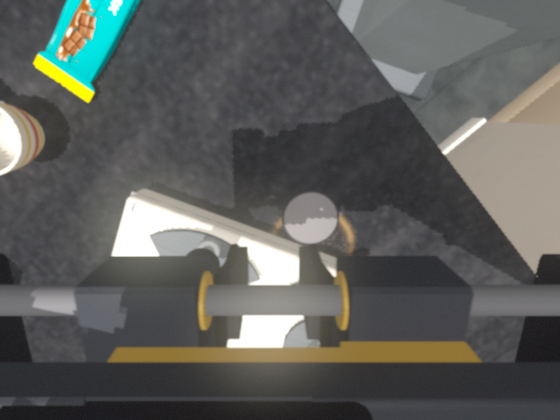

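The ball's edge is visible at about (204,258), near the predicted off position (198,265), and its disc sector faces front. I'll check it again from above the paddle.

Call:
servo_tool(commands=[[[0.6, -20, 16, 0, 0, 0, 0.1], [0.5, -40, 33, 0, 0, 0, 0.2], [0.5, -60, 50, 0, 0, 0, 0.3], [0.5, -78, 66, 0, 0, 0, 0.37], [0.5, -78, 66, 0, 0, 0, 0.37]]])

```text
time_s: 5.3
tcp_pos: [0.4811, -0.1643, 0.163]
ee_rot: [[-0.998, 0.059, 0.001], [0.059, 0.998, -0.001], [-0.001, -0.0, -1.0]]
wrist_force: [-0.5, -1.1, -0.1]
gripper_width: 0.489
gripper_force: 0.0
```

Run:
```python
from station import r
from h import *
c=r.capture("wrist"); cv2.imwrite("pics/w3.png",c["pixels"][:,:,::-1]); np.savez("w3.npz",**c)
s=r.sense();print(s["time_s"],s["tcp_pos"],s["gripper_width"],s["joints"],np.round(s["ee_rot"],3).tolist())
for X in [(.472,-.295,.087),(.542,-.168,.065),(.534,-.298,.065),(.48,-.165,.102)]:
    p=c["camera_matrix"]@(c["R"]@np.array(X)+c["t"]);print((p[:2]/p[2]).round(1))
```

```text
5.35 [ 0.48003782 -0.16507727  0.16285078] 0.49371536158995916 [-6.14065456e-01  1.44975462e+01 -2.17275449e+01  2.95988230e-02
 -5.37656682e+01 -9.27611102e+01] [[-0.998, 0.059, 0.0], [0.059, 0.998, -0.0], [-0.0, -0.0, -1.0]]
[ 91.8 221.2]
[274.4 284.1]
[117.6 283.8]
[273.8 228.7]
```

View pics/w3.png

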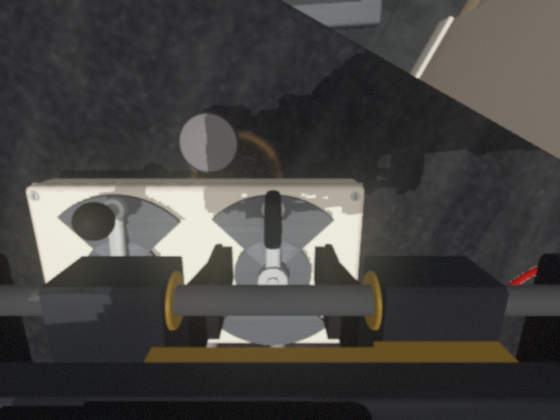

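The ball is at (93,221), against (91.8,221) predicted for off, and the paddle sits at (272,225) between the jaws. Joint 6 has no room left for a 90° gripped turn. So I'll push with shut fingers instead: first firm the ball against its stop, then sweep the paddle.

Call:
servo_tool(commands=[[[0.7, 2, -25, 0, 0, 0, 0], [1, 2, -50, 0, 0, 0, 0], [1, 2, -50, 0, 0, 0, 0], [1, 2, -50, 0, 0, 0, 0], [1, 2, -50, 0, 0, 0, 0]]])

```text
time_s: 5.85
tcp_pos: [0.4736, -0.2153, 0.1629]
ee_rot: [[-0.998, 0.061, -0.0], [0.061, 0.998, 0.0], [0.0, 0.0, -1.0]]
wrist_force: [-0.3, 0.3, -1.0]
gripper_width: 0.132
gripper_force: 0.0
```

Call:
servo_tool(commands=[[[1, 0, 0, 20, 0, 0, 0], [1, 0, 0, 40, 0, 0, 0], [1, 0, 0, 60, 0, 0, 0], [1, 0, 0, 80, 0, 0, 0], [1, 0, 0, 80, 0, 0, 0]]])

```text
time_s: 6.35
tcp_pos: [0.472, -0.2142, 0.0807]
ee_rot: [[-0.998, 0.061, -0.006], [0.061, 0.998, 0.001], [0.006, 0.001, -1.0]]
wrist_force: [-1.2, -0.3, 0.3]
gripper_width: 0.007
gripper_force: 0.0
```

Call:
servo_tool(commands=[[[1, 0, -20, 0, 0, 0, 0], [1, 0, -40, 0, 0, 0, 0], [1, 0, -50, 0, 0, 0, 0], [1, 0, -55, 0, 0, 0, 0], [1, 0, -58, 0, 0, 0, 0]]])

```text
time_s: 6.85
tcp_pos: [0.4703, -0.2723, 0.0835]
ee_rot: [[-0.998, 0.062, 0.0], [0.062, 0.998, 0.001], [-0.0, 0.001, -1.0]]
wrist_force: [0.9, 13.8, 7.4]
gripper_width: 0.003
gripper_force: 6.9
```

The 13.8 N reaction shows the ball lever is on its stop. Next is the paddle path.

Run:
```python
import numpy as np
ax=np.array([.541,-.169]);T=np.array([[-.998,.062],[.062,.998]])
start=np.array([.4705,-.2735])  # commanded now
for th in [-12,0,10,20,30,40,50,60,70,80,90,95]:
    ph=np.radians(176.6-th); u=np.array([np.cos(ph),np.sin(ph)]); t=np.array([u[1],-u[0]]) # cw tangent
    k=np.radians(th); h=15*abs(np.cos(k))+9.5*abs(np.sin(k))+6
    p=ax+.062*u-t*h/1000
    print(th,p.round(3),(T@(p-start)*1000).round())
```

```text
-12 [ 0.483 -0.201] [-8. 73.]
0 [ 0.478 -0.186] [-2. 87.]
10 [ 0.475 -0.176] [ 1. 97.]
20 [ 0.475 -0.166] [  2. 108.]
30 [ 0.476 -0.155] [  2. 119.]
40 [ 0.48  -0.144] [ -1. 130.]
50 [ 0.486 -0.133] [ -6. 141.]
60 [ 0.494 -0.123] [-14. 151.]
70 [ 0.504 -0.115] [-24. 160.]
80 [ 0.516 -0.109] [-35. 167.]
90 [ 0.529 -0.106] [-48. 171.]
95 [ 0.533 -0.105] [-52. 172.]
```

Call:
servo_tool(commands=[[[1, 0, 30, 0, 0, 0, 0], [1, -1, 60, 0, 0, 0, 0], [1, -2, 80, 0, 0, 0, 0], [1, -2, 87, 0, 0, 0, 0], [1, 1, 97, 0, 0, 0, 0]]])

```text
time_s: 7.35
tcp_pos: [0.4766, -0.176, 0.0836]
ee_rot: [[-0.998, 0.06, 0.003], [0.06, 0.998, -0.001], [-0.003, -0.001, -1.0]]
wrist_force: [2.8, -4.6, 0.2]
gripper_width: 0.003
gripper_force: 2.0
```

Call:
servo_tool(commands=[[[1, 1, 11, 0, 0, 0, 0], [1, 1, 22, 0, 0, 0, 0], [1, -2, 33, 0, 0, 0, 0], [1, -7, 44, 0, 0, 0, 0], [1, -15, 54, 0, 0, 0, 0]]])

```text
time_s: 7.85
tcp_pos: [0.4928, -0.1225, 0.0827]
ee_rot: [[-0.998, 0.061, -0.003], [0.061, 0.998, -0.0], [0.003, -0.0, -1.0]]
wrist_force: [-1.2, -4.4, 1.0]
gripper_width: 0.005
gripper_force: 2.2
```

Call:
servo_tool(commands=[[[1, -10, 9, 0, 0, 0, 0], [1, -21, 16, 0, 0, 0, 0], [1, -34, 20, 0, 0, 0, 0], [1, -38, 21, 0, 0, 0, 0], [1, -41, 21, 0, 0, 0, 0]]])

```text
time_s: 8.35
tcp_pos: [0.5282, -0.1041, 0.0811]
ee_rot: [[-0.998, 0.063, -0.02], [0.063, 0.998, 0.001], [0.02, -0.0, -1.0]]
wrist_force: [-21.0, 4.2, 14.2]
gripper_width: 0.007
gripper_force: 10.3
```

The 21 N reaction at the expected 90° position means the paddle is on its stop. I'll retreat and look.

Call:
servo_tool(commands=[[[1, 20, 0, 0, 0, 0, 0], [1, 40, 0, 0, 0, 0, 0], [1, 40, 0, -30, 0, 0, 0], [1, 40, 0, -70, 0, 0, 0], [1, 40, 0, -100, 0, 0, 0]]])

```text
time_s: 8.85
tcp_pos: [0.498, -0.1012, 0.1853]
ee_rot: [[-0.998, 0.06, 0.004], [0.06, 0.998, 0.001], [-0.004, 0.001, -1.0]]
wrist_force: [0.6, 0.1, -0.4]
gripper_width: 0.008
gripper_force: 0.0
```

Call:
servo_tool(commands=[[[1, 40, 0, -20, 0, 0, 0], [1, 80, 0, -20, 0, 0, 0], [1, 110, 0, -20, 0, 0, 0], [1, 110, 0, -20, 0, 0, 0], [1, 110, 0, -20, 0, 0, 0]]])

```text
time_s: 9.35
tcp_pos: [0.3875, -0.0948, 0.2038]
ee_rot: [[-0.998, 0.06, 0.004], [0.06, 0.998, 0.001], [-0.003, 0.001, -1.0]]
wrist_force: [0.1, 0.6, 0.6]
gripper_width: 0.005
gripper_force: 0.0
```

Run:
```python
from station import r
from h import *
c=r.capture("scene");s=r.sense();print(s["time_s"],s["tcp_pos"],s["wrist_force"])
for X in [(.472,-.295,.087),(.5445,-.107,.087)]:
    p=c["camera_matrix"]@(c["R"]@np.array(X)+c["t"]);print((p[:2]/p[2]).round(1))
cv2.imwrite("pics/s3.png",cv2.resize(c["pixels"][170:310,200:440],None,fx=3,fy=3)[:,:,::-1])
```

```text
9.4 [ 0.38787891 -0.09487463  0.2036297 ] [0.56605402 0.11150375 0.61644333]
[339.5 257.9]
[256.5 197.1]
```

View pics/s3.png

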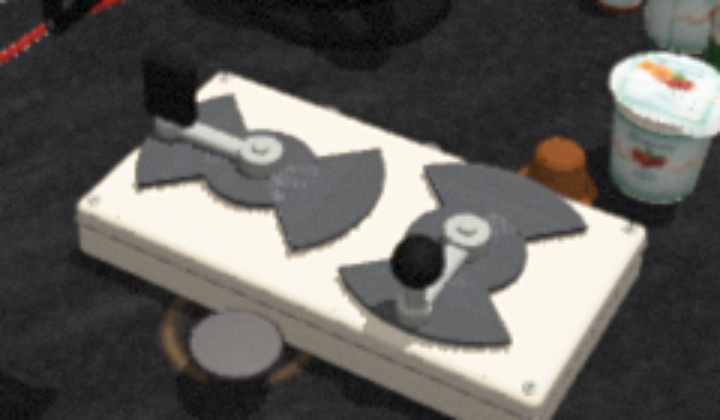

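The paddle is at (257,199) and the ball at (339,257), both within 2 px of the predicted final positions, and the arm is clear.

```bash
python3 -c "
from station import r
print(r.finish_job())"
```

```text
the job is handed in; nothing more can be done
None
```

The ball lever was thrown fully off first, then the paddle lever fully on; each was pushed against its stop and checked in the camera, and I handed the job in at about 9.4 s with the arm clear of the box.

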